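Close up the seed spreader

TASK

Close up the grey seed spreader for storage: pick up its loose hopper lid, hold it tilted and hook its two tabs under the lip on the hopper's back rim, then swing the opposite edge down until the lid lies fully home and flush on its ledge. Then turn the wing knob on the front rim clockwise (seen from above) until its latch toe lies straight across the lid's edge, and let go. Leave the other things on the shelf where they are.

Things in the scene. Friction and masses are not known exactly. Their poses are not given: they have to be found in the camera images.
- spreader: Grey plastic seed spreader fixed in a steel cradle; it never moves. Open hopper 172 (x) by 148 mm (y). Origin: on the shelf under the hopper's middle, z up. -x end (back, towards the robot): raised hood with the lip. +x end (front): wing knob. A crank sticks out to y = 96 mm, a black hand grip to y = -127 mm, both below z = 75 mm. Yaw within 0.45 rad of the world's.
- seat (a point): Middle of the lid's recess, on the ledge that carries the lid, 170 mm above the shelf; spreader's axes. Recess: x from -78 (hood's back wall, under the lip) to +78 mm (front stop wall, 5 mm thick, top 5 mm above the ledge, flush with the seated lid), y within 63 mm; side rims flare outward to 9 mm above the ledge. Ledge 22 to 24 mm wide all round; hopper open inside it.
- lip (a point): Middle of the lip's free lower edge: x = -64 mm from the seat, 13 mm above the ledge; spreader's axes. The lip is 4 mm thick, runs along y over the hopper's width and overhangs the recess by 14 mm; the gap under it is 13 mm high. It leaves an opening 142 mm long, so the 150 mm lid enters only tilted, tabs under the lip first.
- lid: Loose grey plastic hopper lid, 130 to 250 g, flat on the shelf, handle up. 150 mm along x (tabs included), 120 mm along y, 5 mm thick; a 3 mm raised panel on top (x and y within 46 mm). Origin: middle of the underside, z up. Its -x edge has the two tabs. Seated: origin on the seat, x axes alike, about 3 mm of play each way. Start yaw within 0.9 rad of the world's.
- lid_hook (a point): Middle of the line joining the tips of the lid's two tabs, on the underside: lid x = -75 mm; lid's axes. The tabs are 25 mm wide, centred at y = -30 and +30 mm, 5 mm thick, level with the underside, and stick out 16 mm from the plate (x = -59 to -75 mm).
- lid_grip (a point): Point to pinch the lid's upright grip bar, 30 mm above the lid's underside, over its middle (lid x = y = 0); lid's axes. The bar is moulded to the lid: 14 mm thick (along x), 70 mm long (along y), its top 40 mm above the underside.
- knob_grip (a point): Point to pinch the black wing knob, on its upright axis: 100 mm in front of the seat (spreader x = +100 mm), 28 mm above the ledge. The wing is 12 mm thick, 40 mm long and stands from 12 to 40 mm above the ledge. A round foot 26 mm across carries it. Axes turn with the knob; the wing lies along the point's y, the latch toe points along its -y.
- latch (a joint): Turn of the wing knob, rad, growing clockwise from above. At 0 the toe points along spreader -y, clear of the lid; at 1.57 along spreader -x, straight across the lid's front edge. The toe, 12 mm wide, 5 mm thick, 7 mm above the ledge (2 mm above the seated lid), reaches 38 mm from the axis. Stops at -0.15 and 1.6; starts between -0.1 and 0.35. Light friction (0.06 N m); stays where left.
- bowl: Stainless steel bowl, 144 mm across, 55 mm high; bystander. Origin: centre of its underside.
- bottle: Blue twist-cap bottle, 66 mm across, 200 mm tall, upright; bystander. Origin: centre of its underside.
- fork: Hand fork with a wooden handle, 280 mm long, lying along its x (tines to +x); bystander. Origin: under its middle.
- clip: Black spring clip gripping a white plastic plant tag, about 145 mm long, 24 mm high, lying along its x (tag to +x); bystander. Origin: under the clip's jaws.

How it is judged:
On the way, in this order (a step that is already met when the one before it is completed fails the run):
1. the lid's tabs are under the lip while the lid is still tilted, its other edge raised (x of lid_hook in the frame of lip below -0.003 m and z of lid_hook in the frame of lip below -0.003 m and z of lid_hook in the frame of seat above -0.004 m and angle between the z axis of lid and the z axis of seat, either way round above 0.06 rad), for 0.1 s.
2. the lid lies flat on the ledge with its tabs under the lip (x of lid_hook in the frame of lip below -0.005 m and z of lid in the frame of seat between -0.003 and 0.003 m and angle between the z axis of lid and the z axis of seat, either way round below 0.03 rad), for 0.2 s.
At the end, for the whole second after the job is handed in: The lid lies at rest in its recess: origin within 6 mm (x), 7 mm (y) and 3 mm (z) of the seat, within 0.03 rad of level, tabs at least 5 mm under the lip; the latch knob stands at 1.25 rad or more (toe across the lid's front edge) (all of step 2 and x of lid in the frame of seat between -0.006 and 0.006 m and y of lid in the frame of seat between -0.007 and 0.007 m and value of joint latch above 1.25 rad and linear speed of lid below 0.02 m/s); the robot touches nothing.
It fails at once if a bystander (bowl, bottle, fork or clip with tag) is shifted by more than 30 mm (distance of any of bowl, bottle, fork, clip from where it was at the start of the episode above 0.03 m).
It fails at once if the bottle is tipped (angle between bottle's own z axis and vertical above 0.5 rad).
It also fails if it takes over 61 s, if anything falls off the work surface, if the arm or the gripper's body presses on something with over 40 N, if the wrist force passes 120 N, or if a joint passes its speed limit or range.

ROBOT

A 6-joint arm with a two-finger parallel gripper is mounted at the origin on the work surface. World frame = base frame: x ahead of the robot, y to its left, z up, the work surface at z = 0. Lengths are in m, angles in rad, forces in N, time in s.
With the tool pointing down it reaches from about 0.35 to 0.775 m from the base axis. Payload 7.3 kg.
Tool frame: the origin (TCP) lies midway between the tips of the shut fingers; the grasp point (between the pads) lies 19 mm behind it; z points along the fingers, y is the line along which they close (so a half turn about z gives the same grasp; the last joint's range is limited). The gripper opens to 92 mm and grips with 3 to 60 N. Pads are 19 mm wide; open, the fingers measure 130 mm over their backs; the gripper's body (75 mm by 190 mm) begins 47 mm behind the grasp point.
Start: joints at [0.978, 0.342, 1.524, -0, 1.275, -0.146], TCP at [0.227, 0.473, 0.195] pointing down, gripper open.
Joint ranges: [-2.53, 2.53], [-0.77, 2.02], [0.04, 2.7], [-1, 4.14], [0.28, 2.66], [-3.11, 3.11]. Speed limits (rad/s): [2.57, 2.57, 3.14, 3.14, 3.14, 3.14].

INTERFACE

Orientations are given as a unit quaternion [w, x, y, z].
In Python, from bench import ctrl gives the robot as it stands. Calls block until the motion is done:
- ctrl.move_pose(position, orientation): joint-space move of the TCP to a pose.
- ctrl.movel(position, ori=None, vel=0.15): straight line of the TCP; ori=None keeps the orientation; vel is the mean speed in m/s.
- ctrl.move_j(angles): joint-space move.
- ctrl.grip(opening, strength=None): finger opening in m; strength is the grip in N (None keeps the last); returns when the fingers have stopped.
- ctrl.sleep(seconds).
- ctrl.ik(position, orientation): joint angles nearest the present ones, or None.
- ctrl.grab_frame(name): name is "scene" or "top" or "wrist"; returns the picture (400x640x3 uint8, red, green, blue); there is no depth.
- ctrl.calibration(name): a dict with "mtx" (3x3 intrinsics, pixels), "rvec" (rotation vector, rad) and "tvec" (3), from world to camera coordinates, as OpenCV has them. Camera axes: x right, y down, z forward; pixel columns grow to the right and rows downward; lengths in m; the calibration is good to about 2 mm. A picture is of the moment at which its call begins: read the wrist's pose just before it. calibration takes no time and is no camera call; for the wrist camera it gives the pose at the moment of the call.
A pose or a line that the arm cannot do raises ctrl.PlanningError and nothing moves.
- ctrl.finish_job(): hands the job in; it is judged then, once.
Trained networks look in the newest picture that a camera, given by its name, has taken for a name from the list of things; names that differ only in an ending like _2 or _b are one class to them, and where a whole thing is asked for, a point or a joint stands for the part that bears it (a point fixed in the world has none). Each returns a list of dicts, best first, with "conf" (0 to 1); they miss things now and then, are a little off and sometimes report something else, mostly with a low value. They report only what shows in the picture. A call takes as long as a camera call.
- ctrl.spot_in(label, camera): "at" ([column, row] in pixels, amid what is visible of it).
- ctrl.masks_of(label, camera): "mask" (400x640 bool, what is visible of it) and "at" ([column, row] in pixels, amid what is visible of it).
- ctrl.place_of(label, camera): "at" ([column, row] in pixels: a listed point, or the origin of a listed thing).
Readings, each from a call of its own:
- ctrl.read_time_s(): time.
- ctrl.read_qpos(): joint angles.
- ctrl.read_qvel(): joint speeds.
- ctrl.read_tau(): joint torques, N m.
- ctrl.read_tcp_pos(): TCP position.
- ctrl.read_orientation(): TCP orientation.
- ctrl.read_ft_force(): force on the tool from outside, world axes, zero at the start.
- ctrl.read_moment(): the same for the moment, N m.
- ctrl.read_width(): finger opening in m.
- ctrl.read_grasp_force(): force on a finger pad.
Only numpy, scipy, OpenCV 4.12 (cv2) and the standard library are available. Lean on these libraries where they do the work, as an engineer would, in place of code of your own. Each camera call takes 0.05 s, during which the arm holds its last target. There are 200 camera calls.

## Working session

There is one attempt and no reset: what is moved stays moved. The work goes in short steps, each a Python script; the robot and the scene stay as the last script left them, time stands still between calls to the robot, and variables do not carry over. Pictures are saved under pics/ and viewed, at most 10 in all, crops included, and the job is handed in when it is done.

```bash
mkdir -p pics; ls; cat > h.py <<'E'
import numpy as np, cv2
from scipy.spatial.transform import Rotation as R
from bench import ctrl
def cal(n):
    c=ctrl.calibration(n); return np.array(c['mtx'],float),np.array(c['rvec'],float).ravel(),np.array(c['tvec'],float).ravel()
def ray(px,c):
    K,r,t=c; Rm=cv2.Rodrigues(r)[0]
    d=Rm.T@np.linalg.inv(K)@np.array([px[0],px[1],1.]); return -Rm.T@t,d
def onz(px,z,c):
    o,d=ray(px,c); return o+d*(z-o[2])/d[2]
def proj(P,c): return cv2.projectPoints(np.array(P,float).reshape(-1,3),c[1],c[2],c[0],None)[0].reshape(-1,2)
def quat(Rm): 
    q=R.from_matrix(Rm).as_quat(); return [q[3],q[0],q[1],q[2]]
def Rof(q): return R.from_quat([q[1],q[2],q[3],q[0]]).as_matrix()
E
python3 - <<'E'
from h import *
for n in ['top','scene']:
    im=ctrl.grab_frame(n); cv2.imwrite(f'pics/{n}0.png',im[:,:,::-1]); c=cal(n)
    print(n,-cv2.Rodrigues(c[1])[0].T@c[2])
    for l,z in [('seat',.17),('lip',.183),('spreader',0),('knob_grip',.198),('lid',0),('lid_hook',0),('lid_grip',.03),('bowl',0),('bottle',0),('fork',0),('clip',0)]:
        for d in ctrl.place_of(l,n)[:2]: print(l,round(d['conf'],2),np.round(d['at']),np.round(onz(d['at'],z,c),3))
E
```

```text
pics
top [ 0.51643273 -0.00387125  1.23787347]
seat 0.83 [238. 234.] [0.51  0.207 0.17 ]
lip 0.57 [246. 255.] [0.454 0.181 0.183]
spreader 0.81 [247. 236.] [0.502 0.214 0.   ]
knob_grip 0.45 [224. 195.] [0.608 0.241 0.198]
lid 0.63 [360. 234.] [ 0.511 -0.134  0.   ]
lid 0.31 [315. 156.] [0.751 0.009 0.   ]
lid_hook 0.71 [352. 259.] [ 0.435 -0.11   0.   ]
lid_hook 0.6 [178. 227.] [0.528 0.425 0.   ]
lid_grip 0.2 [361. 234.] [ 0.512 -0.132  0.03 ]
bowl 0.6 [317. 156.] [0.753 0.002 0.   ]
bottle 0.7 [467. 217.] [ 0.57 -0.46  0.  ]
fork 0.95 [175. 223.] [0.538 0.435 0.   ]
clip 0.83 [385. 154.] [ 0.762 -0.209  0.   ]
clip 0.3 [243. 234.] [0.507 0.226 0.   ]
scene [ 1.60916036 -0.18194221  1.37122535]
seat 0.57 [392. 161.] [0.507 0.209 0.17 ]
lip 0.63 [382. 148.] [0.461 0.187 0.183]
spreader 0.84 [386. 199.] [0.522 0.204 0.   ]
knob_grip 0.61 [412. 174.] [0.592 0.249 0.198]
lid 0.78 [288. 209.] [ 0.525 -0.131  0.   ]
lid_hook 0.58 [292. 190.] [ 0.443 -0.111  0.   ]
lid_grip 0.76 [286. 202.] [ 0.519 -0.137  0.03 ]
bowl 0.94 [341. 265.] [0.768 0.01  0.   ]
bottle 0.83 [190. 233.] [ 0.582 -0.454  0.   ]
bottle 0.32 [413. 174.] [0.421 0.326 0.   ]
fork 0.78 [449. 196.] [0.537 0.424 0.   ]
clip 0.61 [273. 270.] [ 0.757 -0.201  0.   ]
clip 0.54 [288. 209.] [ 0.525 -0.133  0.   ]
```

```bash
python3 - <<'E'
import cv2
a=cv2.imread('pics/top0.png')[120:300,150:490]; cv2.imwrite('pics/t1.png',cv2.resize(a,None,fx=2.3,fy=2.3))
E
```

```text
(no output)
```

View pics/t1.png

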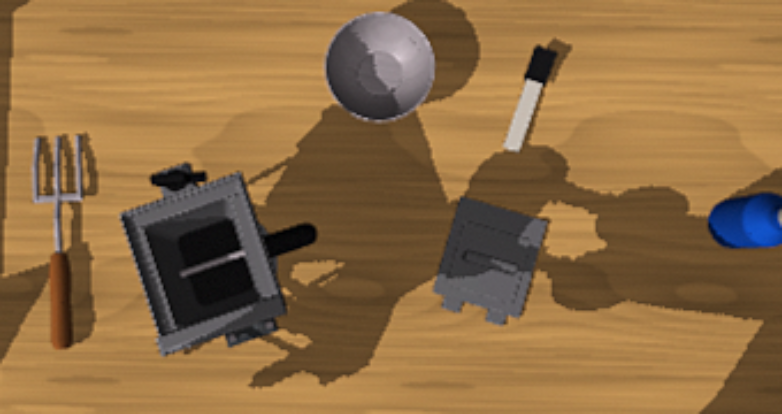

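```bash
cat >> h.py <<'E'
def Rdown(yaw):  # tool y along heading yaw, z down
    c,s=np.cos(yaw),np.sin(yaw); return np.array([[-s,c,0],[c,s,0],[0,0,-1.]])
def camoff():
    K,r,t=cal('wrist'); Rm=cv2.Rodrigues(r)[0]; T=Rof(ctrl.read_orientation()); p=np.array(ctrl.read_tcp_pos())
    return T.T@(-Rm.T@t-p), T.T@Rm.T
E
python3 - <<'E'
from h import *
o,C=camoff(); print('cam in tool',o.round(3),'\n',C.round(3))
for nm,tgt,yaw,H,labs in [('spr',[.52,.212,.17],.29,.30,[('seat',.17),('lip',.183),('knob_grip',.198)]),('lid',[.51,-.132,0],-.28,.32,[('lid',0),('lid_hook',0),('lid_grip',.03)])]:
    best=None
    for y in (yaw,yaw+np.pi):
        Rm=Rdown(y); 
        for h in (H,H-.05,H-.1):
            # place tcp so optical axis hits target
            ax=Rm@C[:,2]; cam=np.array(tgt)-ax*(h/-ax[2]); p=cam-Rm@o
            q=ctrl.ik(p,quat(Rm)); print(nm,round(y,2),h,p.round(3),None if q is None else np.round(q,2))
            if q is not None:
                cost=abs(np.array(q)[5])
                if best is None or cost<best[0]-.5: best=(cost,p,Rm)
                break
    if best is None: continue
    ctrl.move_pose(best[1],quat(best[2])); ctrl.sleep(.2)
    c=cal('wrist'); im=ctrl.grab_frame('wrist'); cv2.imwrite(f'pics/w_{nm}.png',im[:,:,::-1]); np.save(f'c_{nm}.npy',np.array(c,dtype=object),allow_pickle=True)
    for l,z in labs:
        for d in ctrl.place_of(l,'wrist')[:2]: print(l,round(d['conf'],2),np.round(d['at'],1),np.round(onz(d['at'],z,c),4))
print(ctrl.read_time_s())
a=cv2.imread('pics/w_spr.png');b=cv2.imread('pics/w_lid.png'); cv2.imwrite('pics/wb.png',cv2.resize(np.vstack([a,b]),(480,600)))
E
```

```text
cam in tool [ 0.084  0.    -0.19 ] 
 [[-0.001 -0.951 -0.308]
 [ 1.    -0.001 -0.001]
 [ 0.    -0.308  0.951]]
spr 0.29 0.3 [0.516 0.225 0.28 ] [ 0.27  0.37  1.25 -0.    1.52 -0.02]
spr 3.43 0.3 [0.524 0.199 0.28 ] [ 0.23  0.36  1.26 -0.    1.52  3.08]Traceback (most recent call last):
  File "<stdin>", line 17, in <module>
ValueError: could not broadcast input array from shape (3,3) into shape (3,)
```

```bash
python3 - <<'E'
from h import *
import pickle
o,C=camoff()
for nm,tgt,yaw,H,labs in [('spr',[.52,.212,.17],.29,.30,[('seat',.17),('lip',.183),('knob_grip',.198)]),('lid',[.51,-.132,0],-.28,.40,[('lid',0),('lid_hook',0),('lid_grip',.03)])]:
    Rm=Rdown(yaw); ax=Rm@C[:,2]; p=np.array(tgt)-ax*(H/-ax[2])-Rm@o
    ctrl.move_pose(p,quat(Rm)); ctrl.sleep(.2)
    c=cal('wrist'); im=ctrl.grab_frame('wrist'); cv2.imwrite(f'pics/w_{nm}.png',im[:,:,::-1]); pickle.dump(c,open(f'c_{nm}.pkl','wb'))
    for l,z in labs:
        for d in ctrl.place_of(l,'wrist')[:2]: print(l,round(d['conf'],2),np.round(d['at'],1),np.round(onz(d['at'],z,c),4))
print(ctrl.read_time_s(),np.round(ctrl.read_tcp_pos(),3),np.round(ctrl.read_ft_force(),2))
a=cv2.imread('pics/w_spr.png');b=cv2.imread('pics/w_lid.png'); cv2.imwrite('pics/wb.png',cv2.resize(np.vstack([a,b]),(480,600)))
E
```

```text
seat 0.82 [308.4 197.8] [0.5112 0.2111 0.17  ]
lip 0.82 [232.  209.7] [0.4481 0.1849 0.183 ]
knob_grip 0.77 [422.4 203.8] [0.6029 0.2422 0.198 ]
lid 0.57 [320.6 204.3] [ 0.5122 -0.138   0.    ]
lid 0.24 [534.8 196.5] [ 0.7683 -0.2007  0.    ]
lid_hook 0.72 [263.  203.3] [ 0.4439 -0.1171  0.    ]
lid_grip 0.81 [322.5 209.1] [ 0.5153 -0.1343  0.03  ]
5.1667 [ 0.523 -0.087  0.211] [-0.07  0.14  0.24]
```

View pics/wb.png

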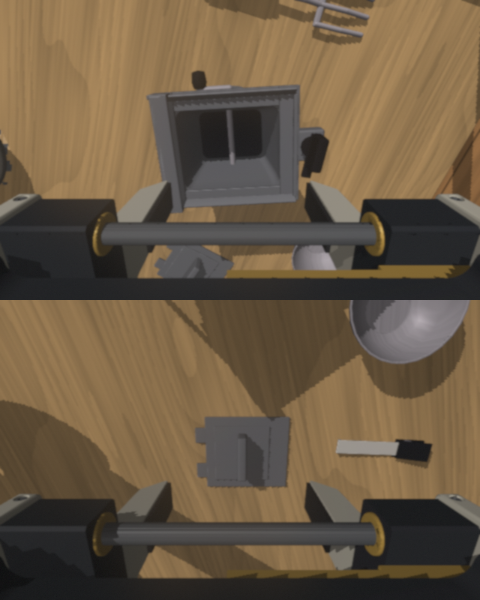

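```bash
cat > ov.py <<'E'
from h import *
import pickle,sys
def T(x,y,yaw,z0):
    M=R.from_euler('z',yaw).as_matrix(); return lambda P:(np.array(P,float)/1000)@M.T+[x,y,z0]
def draw(im,c,f,polys,S,x0,y0):
    for P,col in polys:
        p=(proj(f(P),c)-[x0,y0]+.5)*S-.5; cv2.polylines(im,[np.round(p*8).astype(int).reshape(-1,1,2)],True,col,1,cv2.LINE_AA,3)
rect=lambda a,b,y,z:[[a,-y,z],[b,-y,z],[b,y,z],[a,y,z]]
def run(s,l,name):
    out=[]
    for nm,f,polys,(x0,y0,w,h),S in [('spr',T(*s,.17),[(rect(-64,83,63,5),(0,0,255)),(rect(-64,-64.1,74,13),(0,255,0)),(rect(78,83,63,5),(255,255,0)),([[100,-20,40],[100,20,40]],(0,255,255))],(180,100,260,180),2.2),
      ('lid',T(*l,0),[(rect(-59,75,60,5),(0,0,255)),(rect(-46,46,46,8),(0,255,0)),(rect(-7,7,35,40),(255,255,0)),(rect(-75,-59,42.5,5),(0,255,255))],(240,140,170,120),3)]:
        im=cv2.imread(f'pics/w_{nm}.png')[y0:y0+h,x0:x0+w]; im=cv2.convertScaleAbs(cv2.resize(im,None,fx=S,fy=S,interpolation=cv2.INTER_CUBIC),alpha=1.7); draw(im,pickle.load(open(f'c_{nm}.pkl','rb')),f,polys,S,x0,y0); out.append(im)
    W=max(o.shape[1] for o in out); out=[cv2.copyMakeBorder(o,0,0,0,W-o.shape[1],0) for o in out]
    im=np.vstack(out); s=min(1,599/im.shape[0],799/im.shape[1])
    if s<1: im=np.hstack([cv2.resize(o,(399,int(o.shape[0]*399/W))) for o in out])
    cv2.imwrite(name,im)
E
sed -i 's/im=np.hstack.*/im=cv2.resize(im,None,fx=s,fy=s)/' ov.py
python3 - <<'E'
from ov import *
run((.5092,.2085,.356),(.5145,-.1355,-.285),'pics/ov1.png')
E
```

```text
(no output)
```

View pics/ov1.png

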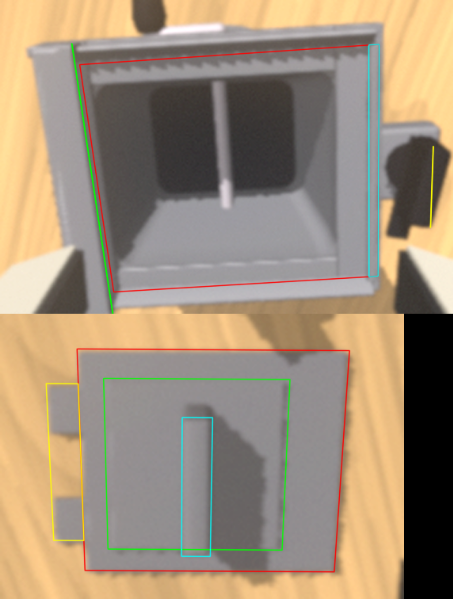

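```bash
cat >> h.py <<'E'
S=np.array([.5092,.2085,.17]); SY=.350; G=.013
def lidpose(xh,zh,th,y=0.,g=None):
    "tab-tip underside at (xh,zh) [m, seat frame], front edge raised by th"
    g=G if g is None else g
    Ms=R.from_euler('z',SY).as_matrix(); Ml=Ms@R.from_euler('y',-th).as_matrix()
    p=S+Ms@np.array([xh,y,zh])+Ml@np.array([.075,0,g])
    T=np.column_stack([Ml[:,1],Ml[:,0],-Ml[:,2]]); return p,quat(T)
E
python3 - <<'E'
from h import *
x,y,yw=.5145,-.1355,-.285; q=quat(Rdown(yw))
for a in [(-.04,.04,.35),(-.05,.002,.35),(-.076,.002,.35),(-.076,.0,0)]:
    k=ctrl.ik(*lidpose(*a)); print(None if k is None else np.round(k,2))
ctrl.grip(.06,50)
ctrl.move_pose([x,y,.08],q); ctrl.movel([x,y,G],vel=.1)
ctrl.grip(0,50); print('w',ctrl.read_width(),ctrl.read_grasp_force())
ctrl.movel([x,y,.15],vel=.2); ctrl.sleep(.3)
print(ctrl.read_width(),np.round(ctrl.read_ft_force(),2),ctrl.read_time_s(),np.round(ctrl.read_tcp_pos(),4))
E
```

```text
[ 0.23  0.19  1.64  0.05  0.96 -0.14]
[ 0.23  0.2   1.74  0.06  0.86 -0.15]
[ 0.22  0.16  1.8   0.06  0.84 -0.16]
[ 0.25  0.4   1.48 -0.    1.27 -0.1 ]
w 0.00016840332694907962 0.0
0.0005483493382536192 [-0.4  -0.14 -0.23] 9.4917 [ 0.5141 -0.1354  0.1491]
```

```bash
python3 - <<'E'
from h import *
ctrl.grip(.06)
im=ctrl.grab_frame('wrist'); cv2.imwrite('pics/m1.png',im[:,:,::-1])
for l,z in [('lid',0),('lid_hook',0),('lid_grip',.03)]:
    c=cal('wrist')
    for d in ctrl.place_of(l,'wrist')[:1]: print(l,round(d['conf'],2),d['at'],np.round(onz(d['at'],z,c),4))
im=ctrl.grab_frame('top')
for l,z in [('lid',0),('lid_hook',0),('lid_grip',.03)]:
    c=cal('top')
    for d in ctrl.place_of(l,'top')[:1]: print(l,round(d['conf'],2),d['at'],np.round(onz(d['at'],z,c),4))
print(np.round(ctrl.read_orientation(),3), proj([.5145,-.1355,0],cal('wrist')))
E
```

```text
lid_grip 0.78 [320.6, 181.9] [ 0.5174 -0.1354  0.03  ]
lid 0.56 [363.7, 233.3] [ 0.515 -0.144  0.   ]
lid_hook 0.87 [353.9, 260.9] [ 0.4308 -0.1146  0.    ]
lid_grip 0.56 [361.8, 234.3] [ 0.512 -0.135  0.03 ]
[-0.   0.8  0.6 -0. ] [[317.68994321 175.17006635]]
```

View pics/m1.png

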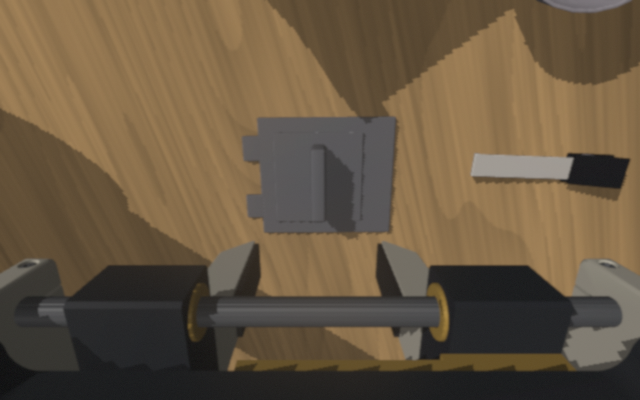

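```bash
python3 - <<'E'
from h import *
x,y,yw=.5155,-.1355,-.285; q=quat(Rdown(yw))
print(cal('wrist')[0][0,0],ctrl.read_width())
ctrl.move_pose([x,y,.07],q); ctrl.movel([x,y,G],vel=.08); ctrl.sleep(.2)
print(np.round(ctrl.read_tcp_pos(),4),np.round(ctrl.read_ft_force(),2),ctrl.read_width())
im=ctrl.grab_frame('wrist'); cv2.imwrite('pics/m2.png',im[100:,120:520,::-1])
E
```

```text
341.0595991265183 0.05967950641676747
[ 0.5158 -0.1357  0.0135] [0.81 0.14 0.69] 0.05994195051993892
```

View pics/m2.png

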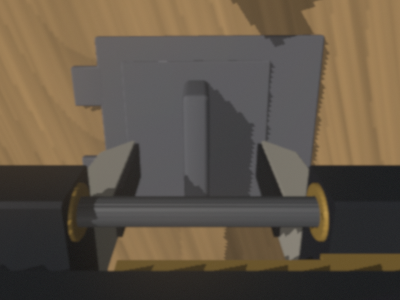

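```bash
python3 - <<'E'
from h import *
ctrl.grip(.0,40); 
for i in range(4):
    print('w',ctrl.read_width(),ctrl.read_grasp_force(),np.round(ctrl.read_ft_force(),2)); ctrl.sleep(.15)
p=np.array(ctrl.read_tcp_pos()); ctrl.movel(p+[0,0,.02],vel=.05); ctrl.sleep(.2)
print('w',ctrl.read_width(),ctrl.read_grasp_force(),np.round(ctrl.read_ft_force(),2),ctrl.read_time_s())
im=ctrl.grab_frame('wrist'); cv2.imwrite('pics/m3.png',im[100:,120:520,::-1])
E
```

```text
w 5.424102964606925e-05 0.0 [-0.38  0.03  0.02]
w 0.0006284161635459415 0.0 [0.32 0.42 0.43]
w 0.00025442574031685097 0.0 [-0.03  1.36 -0.02]
w 0.0006127334342038038 0.0 [-0.52  0.1   0.03]
w 0.0003268825866937668 0.0 [ 0.1   0.92 -0.64] 14.8833
```

View pics/m3.png

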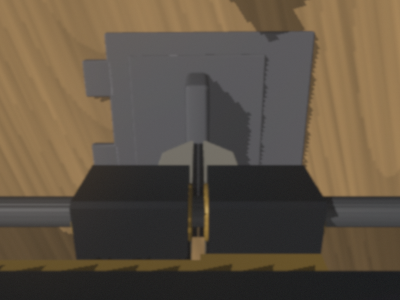

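```bash
python3 - <<'E'
from h import *
p=np.array(ctrl.read_tcp_pos()); f0=np.array(ctrl.read_ft_force())
p[2]=.014; ctrl.movel(p,vel=.05)
for k in range(14):
    p[2]-=.0015; ctrl.movel(p,vel=.03); f=np.array(ctrl.read_ft_force()); z=ctrl.read_tcp_pos()[2]
    print(round(z,4),f.round(1))
    if abs(f[2])>3.5: break
print(ctrl.read_time_s())
E
```

```text
0.0126 [-0.  -0.1  0.3]
0.011 [0.6 0.2 0.4]
0.0094 [ 0.1 -0.4  1.1]
0.0083 [-0.5 -0.1  3.5]
0.0082 [-5.   0.7 16.7]
16.7167
```

```bash
sed -i 's/G=.013/G=-.0175/' h.py; python3 - <<'E'
from h import *
x,y,yw=.5155,-.1355,-.285
print(camoff()[0].round(4))
ctrl.movel([x,y,.016],vel=.1); ctrl.grip(.06,50)
ctrl.movel([x,y,G],vel=.06); f=np.array(ctrl.read_ft_force()); print(f.round(1),np.round(ctrl.read_tcp_pos(),4))
ctrl.grip(0,50); print('w',ctrl.read_width(),ctrl.read_grasp_force())
if ctrl.read_width()>.008:
    print('g',np.round(ctrl.read_tcp_pos(),4)); ctrl.movel([x,y,.15],vel=.2); ctrl.sleep(.2)
    print(ctrl.read_width(),np.round(ctrl.read_ft_force(),2),np.round(ctrl.read_moment(),2))
    for a in [(-.04,.05,.35),(-.05,.002,.35),(-.076,.002,.35),(-.076,.0,0)]:
        k=ctrl.ik(*lidpose(*a)); print(None if k is None else np.round(k,2))
    p,q=lidpose(-.035,.06,.35); ctrl.movel([.5,.03,.25],vel=.3); ctrl.move_pose(p,q); ctrl.sleep(.2)
    print(camoff()[0].round(4),np.round(ctrl.read_tcp_pos()-p,4))
    c=cal('wrist');im=ctrl.grab_frame('wrist'); cv2.imwrite('pics/h1.png',im[:,:,::-1])
    for l,z in [('seat',.17),('lip',.183),('knob_grip',.198),('lid_hook',.23)]:
        for d in ctrl.place_of(l,'wrist')[:1]: print(l,round(d['conf'],2),d['at'],np.round(onz(d['at'],z,c),4))
print(ctrl.read_time_s())
E
```

```text
[ 0.0843  0.0005 -0.1896]
[ 0.5 -0.4 -0.5] [ 0.5156 -0.1355 -0.0176]
w 0.013764112126705355 49.99604523181915
g [ 0.5155 -0.1355 -0.0175]
0.01365856839912341 [-0.67 -0.19 -2.47] [-0.13  0.07 -0.03]
[ 0.23  0.22  1.65  0.05  0.92 -0.14]
[ 0.23  0.25  1.76  0.06  0.79 -0.16]
[ 0.22  0.21  1.82  0.06  0.77 -0.17]
[ 0.25  0.42  1.52 -0.    1.2  -0.1 ]
[ 0.084   0.0003 -0.1894] [ 0.0007 -0.0016 -0.0001]
lip 0.86 [137.8, 222.6] [0.4504 0.1867 0.183 ]
lid_hook 0.29 [319.1, 247.5] [0.5574 0.21   0.23  ]
22.7583
```

View pics/h1.png

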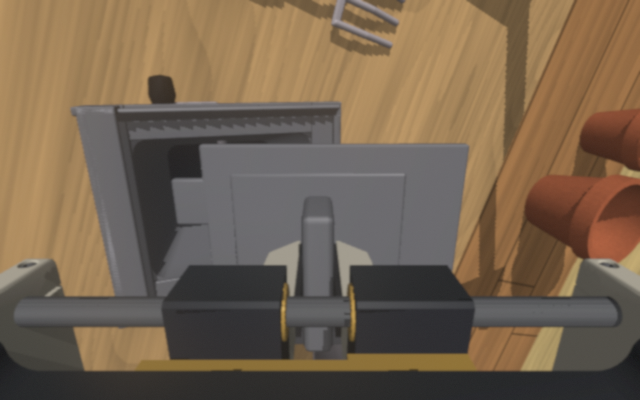

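```bash
python3 - <<'E'
from h import *
c=cal('wrist'); T=Rof(ctrl.read_orientation()); p=np.array(ctrl.read_tcp_pos())
Ml=np.column_stack([T[:,1],T[:,0],-T[:,2]]); o=p-Ml@[0,0,G]
for P,px in [((75,60,5),(468,145)),((-59,60,5),(202,146)),((46,46,8),(405,175)),((-75,42.5,5),(174,179)),((0,35,40),(317,200))]: print(P,px,proj(o+Ml@(np.array(P)/1e3),c).round(0))
Ms=R.from_euler('z',SY).as_matrix()
for P,px in [((86,74,9),(340,104)),((-64,74,13),(118,122)),((-86,74,17),(76,110)),((-64,-74,13),(0,0)),((-64,0,13),(138,223))]: print('S',P,px,proj(S+Ms@(np.array(P)/1e3),c).round(0))
E
```

```text
(75, 60, 5) (468, 145) [[472. 140.]]
(-59, 60, 5) (202, 146) [[197. 140.]]
(46, 46, 8) (405, 175) [[411. 170.]]
(-75, 42.5, 5) (174, 179) [[169. 175.]]
(0, 35, 40) (317, 200) [[318. 213.]]
S (86, 74, 9) (340, 104) [[346. 102.]]
S (-64, 74, 13) (118, 122) [[115. 106.]]
S (-86, 74, 17) (76, 110) [[ 68. 107.]]
S (-64, -74, 13) (0, 0) [[153. 320.]]
S (-64, 0, 13) (138, 223) [[136. 224.]]
```

```bash
python3 - <<'E'
from h import *
Ms=R.from_euler('z',SY).as_matrix(); Y=.001
def go(xh,zh,th,v=.05):
    p,q=lidpose(xh,zh,th,Y); ctrl.movel(p,q,vel=v); f=Ms.T@np.array(ctrl.read_ft_force()); return f
ctrl.sleep(.1); print('f0',(Ms.T@np.array(ctrl.read_ft_force())).round(1))
print(go(-.045,.015,.35,.1).round(1)); f0=go(-.052,.004,.35); print(f0.round(1))
x=-.052
while x>-.080:
    x-=.003; f=go(x,.0025,.35,.04); print(round(x,3),(f-f0).round(1))
    if np.abs((f-f0)).max()>6: break
print(ctrl.read_width(),ctrl.read_time_s(),np.round(ctrl.read_tcp_pos()-lidpose(x,.0025,.35,Y)[0],4))
im=ctrl.grab_frame('scene'); cv2.imwrite('pics/s1.png',cv2.resize(im[100:260,280:500,::-1],None,fx=3,fy=3))
E
```

```text
f0 [-0.6  0.6 -1.3]
[-1.  -1.2 -0.8]
[ 0.3 -0.4 -1.6]
-0.055 [-0.7  0.2 -0.8]
-0.058 [ 0.2  0.8 -0.2]
-0.061 [-0.8  0.7 -0.3]
-0.064 [-0.8 -0.3  0.3]
-0.067 [-0.   0.1  0.4]
-0.07 [ 0.1  0.4 -1.2]
-0.073 [-0.2  0.1 -0.4]
-0.076 [1.  0.2 0. ]
-0.079 [ 7.7  0.6 -4.4]
0.013882209762935215 26.125 [0.0021 0.0006 0.0011]
```

View pics/s1.png

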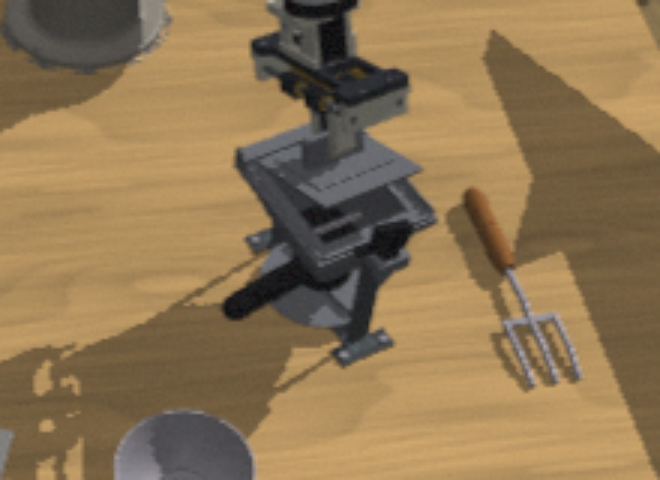

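```bash
python3 - <<'E'
from h import *
Ms=R.from_euler('z',SY).as_matrix(); Y=.001
def go(xh,zh,th,v=.05):
    p,q=lidpose(xh,zh,th,Y); ctrl.movel(p,q,vel=v); ctrl.sleep(.05); return Ms.T@np.array(ctrl.read_ft_force())
print(go(-.0755,.001,.35).round(1)); ctrl.sleep(.15)
for th in [.3,.25,.2,.15,.1,.07,.045,.025,.01,0]:
    f=go(-.0755,.0005,th,.03); print(th,f.round(1),np.round(Ms.T@(ctrl.read_tcp_pos()-lidpose(-.0755,.0005,th,Y)[0]),4))
    if np.abs(f).max()>18: print('STOP');break
print(ctrl.read_width(),ctrl.read_time_s())
E
```

```text
[-0.2 -0.3 -1.9]
0.3 [ 0.5  0.4 -1.8] [-0.0002  0.0001 -0.0002]
0.25 [-0.1  0.9 -2.3] [-0.0003  0.0001 -0.0002]
0.2 [ 0.4  0.2 -2.3] [-0.0003  0.0001 -0.0002]
0.15 [ 0.4 -0.8 -2. ] [-0.0002  0.0001 -0.0001]
0.1 [-0.4  0.2 -1.5] [-0.0001  0.0001 -0.0001]
0.07 [-0.1 -0.8 -1.3] [-0.  0.  0.]
0.045 [ 0.1 -0.5 -1.4] [ 0.  0. -0.]
0.025 [-0.1  0.2 -1.3] [ 0.  0. -0.]
0.01 [ 0.9  0.4 -2.1] [ 0. -0. -0.]
0 [ 0.1 -0.  -0.7] [ 0.      0.     -0.0001]
0.013654547725655669 29.7667
```

```bash
python3 - <<'E'
from h import *
Ms=R.from_euler('z',SY).as_matrix(); Y=.001
for z in [-.0005,-.0015,-.0025,-.0035]:
    p,q=lidpose(-.0755,z,0,Y); ctrl.movel(p,q,vel=.02); ctrl.sleep(.05); f=Ms.T@np.array(ctrl.read_ft_force()); print(z,f.round(1))
    if f[2]>6: break
ctrl.sleep(.25); ctrl.grip(.035); ctrl.sleep(.1)
p,q=lidpose(-.0755,z+.06,0,Y); ctrl.movel(p,q,vel=.15)
p2=p+Ms@[0.02,-.05,.07]; ctrl.movel(p2,vel=.25); ctrl.sleep(.1)
c=cal('wrist'); im=ctrl.grab_frame('wrist'); cv2.imwrite('pics/k1.png',im[:,:,::-1])
for l,z in [('lid_hook',.17),('lid_grip',.2),('seat',.17),('lip',.183),('knob_grip',.198)]:
    for d in ctrl.place_of(l,'wrist')[:1]: print(l,round(d['conf'],2),np.round(d['at'],1),(Ms.T@(onz(d['at'],z,c)-S)*1000).round(1))
for P in [(75,60,5),(75,-60,5),(78,63,5),(100,-20,40),(100,20,40),(100,0,28)]: print(P,proj(S+Ms@(np.array(P)/1e3),c).round(0))
print(ctrl.read_time_s())
E
```

```text
-0.0005 [-1.2  0.   4.4]
-0.0015 [-4.3  0.1 10.4]
lid_grip 0.95 [295.2 139.1] [ 0.6 -1.7 30. ]
seat 0.24 [292.  135.8] [-4.3 -3.  -0. ]
lip 0.64 [221.1 133.7] [-62.    0.4  13. ]
knob_grip 0.69 [419.4 138.9] [98.2 -1.8 28. ]
(75, 60, 5) [[389.  57.]]
(75, -60, 5) [[381. 200.]]
(78, 63, 5) [[393.  53.]]
(100, -20, 40) [[424. 165.]]
(100, 20, 40) [[429. 111.]]
(100, 0, 28) [[422. 137.]]
32.75
```

View pics/k1.png

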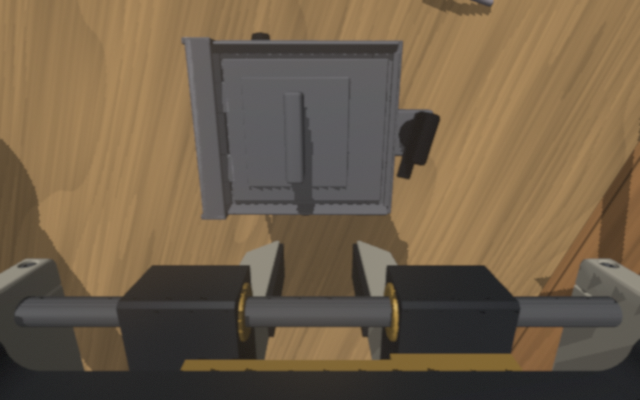

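```bash
python3 - <<'E'
from h import *
Ms=R.from_euler('z',SY).as_matrix()
k=S+Ms@[.0995,-.0005,0]; k[2]=.1555; a0=.22
P=lambda a:quat(Rdown(SY-a))
ctrl.grip(.045,25)
ctrl.move_pose(k+[0,0,.09],P(a0)); print(np.round(ctrl.read_qpos(),2),np.round(ctrl.ik(k,P(1.57)),2))
ctrl.movel(k,vel=.1); f=np.array(ctrl.read_ft_force()); print(f.round(1),np.round(ctrl.read_tcp_pos()-k,4))
if abs(f).max()<8:
    ctrl.grip(0,25); print('w',ctrl.read_width(),ctrl.read_grasp_force())
    for a in np.linspace(a0,1.57,7)[1:]:
        ctrl.move_pose(k,P(a)); print(round(a,2),np.round(ctrl.read_ft_force(),1),np.round(ctrl.read_moment(),2),round(ctrl.read_width(),4))
    ctrl.sleep(.2); T=Rof(ctrl.read_orientation()); print('latch',SY-np.arctan2(T[1,1],T[0,1]))
    ctrl.grip(.045); ctrl.movel(k+[0,0,.09],vel=.12); 
    p=k+[0,0,.13]+Ms@[-.1,-.05,0]; ctrl.move_pose(p,P(0)); ctrl.sleep(.1)
    im=ctrl.grab_frame('wrist'); cv2.imwrite('pics/f1.png',im[:,:,::-1])
print(ctrl.read_time_s())
E
```

```text
[ 0.26  0.56  1.04 -0.    1.54  0.13] [ 0.26  0.6   1.2  -0.    1.33  1.48]
[-0.8  0.2 -0.9] [0.0005 0.0001 0.001 ]
w 0.01210002042031228 24.994536638259888
0.44 [ 3.8  1.  -0.4] [ 0.13 -0.65 -0.06] 0.0119
0.67 [ 4.9  2.5 -1.6] [ 0.15 -0.75 -0.04] 0.0116
0.9 [ 5.4  1.8 -1.1] [ 0.18 -0.79 -0.03] 0.0118
1.12 [ 4.7  1.  -0.9] [ 0.14 -0.72 -0.07] 0.0119
1.34 [ 5.1  1.6 -1.3] [ 0.11 -0.79 -0.03] 0.0117
1.57 [ 5.   0.9 -1.8] [ 0.1  -0.75 -0.1 ] 0.0115
latch 1.5633024724173374
40.7583
```

View pics/f1.png

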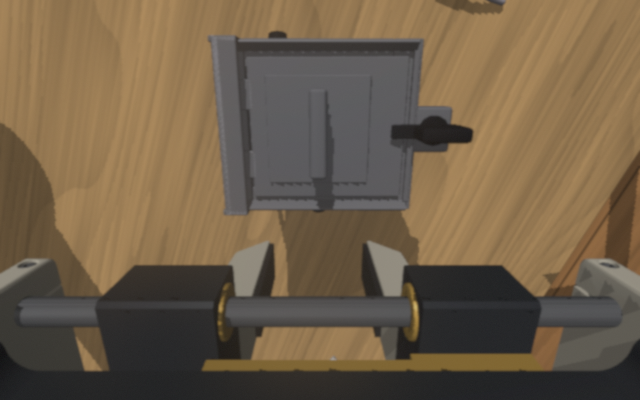

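```bash
python3 -c "
from bench import ctrl
print(ctrl.finish_job())"
```

```text
the job is handed in; nothing more can be done
None
```

The lid is hooked under the lip and lies flush on its ledge, the latch toe is straight across its front edge (about 1.56 rad), and I handed the job in just after 40.8 s; the hand-in gave no verdict. I first closed on nothing because the real fingertips are about 31 mm short of the stated TCP, so I corrected for that before picking up the lid.

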